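Load the flux-bottle carrier and lift it level

TASK

Set the dropper bottle that stands loose on the blue repair mat down into the empty well of the small two-bottle carrier (lowered in, not dropped) and let go of it. Then take the carrier by its handle bar, lift it with both bottles about 10 cm clear of the mat, and finish while still holding it there, level and still, without letting go. Keep the bottles and carrier from tipping and leave the other things on the bench where they are.

Things in the scene. Friction and masses are not known exactly. Their poses are not given: they have to be found in the camera images.
- bottle: Loose white plastic dropper bottle, to be seated: upright cylinder 34 mm in diameter up to 66 mm high, then a shoulder and a thin nozzle; 90 mm high in all, about 65 g. Stands on the mat. Origin: centre of its underside; z up. It is the twin of the bottle already in the carrier. Grip it by the round body, 45 to 60 mm above its underside: lower than that the fingertips meet the well's rim.
- seated_bottle: The identical dropper bottle that already stands in the other well of the carrier. Origin: centre of its underside; z up.
- carrier: Loose grey two-bottle carrier standing on the mat, about 320 g empty, turned any way round. Base 184 mm long (its x) by 56 mm wide (its y), 100 mm wide across the middle, 6 mm thick. A round open well on either side of the handle, 65 mm from the middle along x: inner diameter 39 mm, outer 47 mm, floor 6 mm and rim 28 mm above the underside. Origin: centre of its underside; z up.
- handle: Handle of the carrier, fixed to it: a bar along the carrier's y, 100 mm long, 14 mm thick (along the carrier's x) and 20 mm high, on a post 12 mm wide at each end (76 mm free between the posts). Origin: middle of the bar, 128 mm above the carrier's underside; same axes as the carrier. The bottles' nozzles end 96 mm above the carrier's underside.
- empty_well (a point): Centre of the floor of the empty well, on the carrier's +x side, 6 mm above the carrier's underside. The seated bottle's underside rests here.
- full_well (a point): Centre of the floor of the well that already holds a bottle, on the carrier's -x side.
- mat: Blue silicone repair mat fixed to the bench, 460 mm along x by 740 mm along y, 4 mm thick, with 12 mm high parts trays moulded along its far edge (from 168 mm beyond its middle). Origin: centre of its underside.
- pot: Bystander: squat white screw pot with black lid, 40 mm in diameter, 38 mm high, standing 85 mm from the loose bottle (centre to centre). Origin: centre of its underside.
- board: Bystander: small green circuit board, 90 x 40 mm, under 8 mm high, lying on the mat's middle. Origin: centre of its underside.
- dish: Bystander: steel screw dish, 48 mm in diameter, 14 mm high, on the mat's near middle. Origin: centre of its underside.
- driver: Bystander: screwdriver 150 mm long lying at the near side.
- brush: Bystander: small brush 160 mm long lying at the right.
- phone: Bystander: black phone, 148 x 71 x 8 mm, lying at the left.

How it is judged:
By the outcome, as a careful person would: the job done as asked, in the order asked, and still so for the second after the job is handed in, while the arm keeps its last pose, push and grip.
It also fails if it takes over 64 s, if anything falls off the work surface, if the arm or the gripper's body presses on something with over 40 N, if the wrist force passes 120 N, or if a joint passes its speed limit or range.

ROBOT

A 7-joint arm with a two-finger parallel gripper is mounted at the origin on the work surface. World frame = base frame: x ahead of the robot, y to its left, z up, the work surface at z = 0. Lengths are in mm, angles in rad, forces in N, time in s.
With the tool pointing down it reaches from about 425 to 925 mm from the base axis. Payload 6.8 kg.
Tool frame: the origin (TCP) lies midway between the tips of the shut fingers; the grasp point (between the pads) lies 19 mm behind it; z points along the fingers, y is the direction in which the jaws open and shut (so a half turn about z gives the same grasp; the last joint's range is limited). The gripper opens to 88 mm and grips with 3 to 60 N. Pads are 20 mm wide; open, the fingers measure 115 mm over their backs; the gripper's body (75 mm by 178 mm) begins 61 mm behind the grasp point.
Start: joints at [-1.357, 0.477, 0.022, 1.555, -0.011, 1.109, -0.083], TCP at [213.482, 640.369, 222.664] pointing down, gripper open.
Joint ranges: [-2.96, 2.96], [-0.34, 2.1], [-1.41, 1.46], [0.24, 2.44], [-1.37, 4.51], [0.17, 1.92], [-2.96, 2.96]. Speed limits (rad/s): [2.39, 2.39, 3.14, 3.14, 3.14, 3.14, 3.14].

INTERFACE

Orientations are given as a rotation vector (axis times angle).
In Python, from rig import arm, get_image, camera_info gives the robot as it stands.
- The arm moves only by the tool servo_tool, never from a script. Its argument "rows" is one flat list of numbers, 6 for each row, row after row: the shift along the tool's x, y, z in mm, then the turn, a rotation vector about the tool's x, y, z in degrees. A call has 1 to 20 rows; each row shifts and turns the commanded pose from where the row before left it, along the tool's axes as they then stand; what a row does not reach is not made up. A row lasts 1/12 s, in which the tool goes at most 41.7 mm and 7.16 degrees, less where a joint would pass 70% of its speed; a pose out of reach is approached as far as the arm can. A call is refused whole if a number of a shift passes 41.7 or a number of a turn 7.16, either way. A call with a gripper value outside its range is refused whole. "grip" is the opening, from 0 (shut) to 1 (fully open), set as the call begins (left out, the last holds). The fingers move at their own pace and stop on an object; "squeeze" is the grip in N (left out, the last holds). Time passes only in rows, so rows that do not move let the fingers close. It gives the time, the measured TCP pose, the force and the opening at its end, in the units of the state.
- arm.observe(): the state, without advancing time (a new reading comes with each control period).
- get_image(name): name is "side" or "top"; returns the picture (480x640x3 uint8, red, green, blue); there is no depth.
- camera_info(name): a dict with "fovy" (degrees; the focal length in pixels is half the picture's height over the tangent of half this angle, whatever the lens; pixels are square), "cx", "cy" (the principal point, pixels), "dist_coeffs" ([k1, k2, p1, p2, k3] as OpenCV has them; the pictures are not rectified), "rvec" (rotation vector, rad) and "tvec" (3), from world to camera coordinates, as OpenCV has them. Camera axes: x right, y down, z forward; pixel columns grow to the right and rows downward; lengths in mm; the calibration is good to about 2 mm. A picture is of the moment at which its call begins. camera_info takes no time and is no camera call.
- arm.close_job(): hands the job in, once; it reports no verdict.
The state is a dict: "time": time; "joint_positions": joint angles; "qd": joint speeds; "joint_efforts": joint torques, N m; "position": TCP position; "ee_rot": TCP orientation; "wrist_force": force on the tool from outside, world axes, zero at the start; "wrist_torque": the same for the moment, N m; "finger_gap": finger opening in mm.
Only numpy, scipy, OpenCV 4.12 (cv2) and the standard library are available. Lean on these libraries where they do the work, as an engineer would, in place of code of your own. Each camera call takes 0.05 s, during which the arm holds its last target.

## Working session

There is one attempt and no reset: what is moved stays moved. The work goes in short steps, Python scripts to look and compute and a tool call to move; the robot and the scene stay as the last step left them, time stands still between calls to the robot, and variables do not carry over. Pictures are saved under pics/ and viewed, and the job is handed in when it is done.

Besides the shell and the picture viewer there is one more tool, called after "Request:" as name(argument=value, ...) on one line, values as JSON. servo_tool: Moves the arm, as the interface text tells. Its arguments: {"type":"object","properties":{"rows":{"type":"array"},"grip":{"type":"number"},"squeeze":{"type":"number"}},"required":["rows"]}

```bash
mkdir -p pics; ls; python3 - <<'E'
from rig import arm, get_image, camera_info
import cv2
print(arm.observe())
for n in("side","top"):
    print(n,camera_info(n)); cv2.imwrite(f"pics/{n}0.png",get_image(n)[:,:,::-1])
E
```

```text
pics
{'time': 0.0, 'joint_positions': array([-1.35708962,  0.47777717,  0.02233819,  1.55644058, -0.01144294,
        1.10929511, -0.08306944]), 'qd': array([ 0.00125268,  0.00168906, -0.00035125,  0.00080026,  0.00065213,
       -0.00295611,  0.00124842]), 'joint_efforts': array([ 6.99927045e-05, -5.82848275e+01,  1.53469931e+00, -2.72609425e+01,
       -5.43375907e-02,  1.69173680e-02,  1.55925172e-04]), 'position': array([213.33030258, 639.77171022, 221.70167977]), 'ee_rot': array([-5.03174694e-01, -3.10092715e+00,  2.81037594e-03]), 'wrist_force': array([-0.43266617, -0.18526211,  0.86890258]), 'wrist_torque': array([ 0.0740959 , -0.01733034, -0.02923138]), 'finger_gap': 87.98838956921755}
side {'fovy': 47.170716797122765, 'cx': 311.0525487274587, 'cy': 242.71522644671566, 'dist_coeffs': array([0.03778289, 0.        , 0.        , 0.        , 0.        ]), 'rvec': array([ 2.12566309, -0.40309836,  0.25006956]), 'tvec': array([-479.77752862,  174.72844154, 1178.00506309])}
top {'fovy': 51.64267162023156, 'cx': 313.6498232232616, 'cy': 244.10350216496255, 'dist_coeffs': array([-0.07465089,  0.        ,  0.        ,  0.        ,  0.        ]), 'rvec': array([ 2.17114007, -2.11055074,  0.15329356]), 'tvec': array([  -3.21409234,  510.76456856, 1333.01025181])}
```

View pics/side0.png

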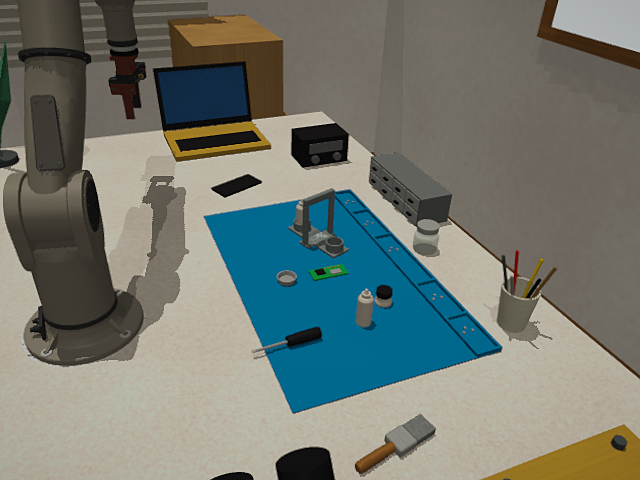

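View pics/top0.png

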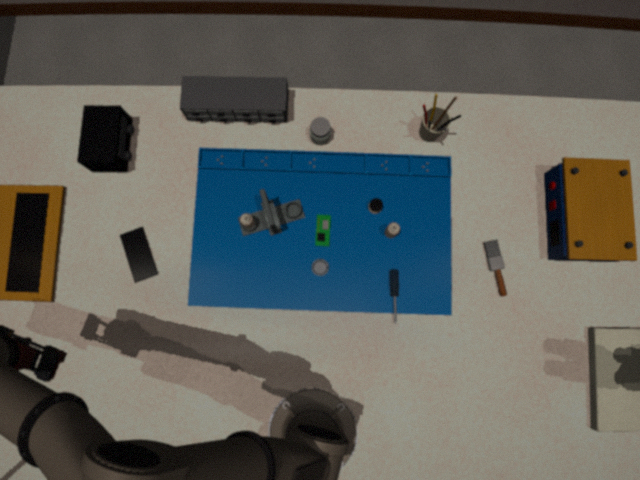

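The side view shows the loose bottle at about (365,310), the pot at (384,296) and the carrier at about (320,225). In the top view the bottle is at (392,229), the empty well at (293,210) and the seated bottle at (249,222). I'll zoom in for pixel precision.

```bash
python3 - <<'E'
import cv2
t=cv2.imread("pics/top0.png"); s=cv2.imread("pics/side0.png")
def c(im,x,y,w,h,k,n): cv2.imwrite(n,cv2.resize(im[y:y+h,x:x+w],None,fx=k,fy=k,interpolation=cv2.INTER_CUBIC))
c(t,230,180,80,60,10,"pics/tc.png"); c(t,350,185,80,60,10,"pics/tb.png")
c(s,280,180,80,80,7,"pics/sc.png"); c(s,340,275,66,60,10,"pics/sb.png")
E
```

```text
(no output)
```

View pics/tc.png

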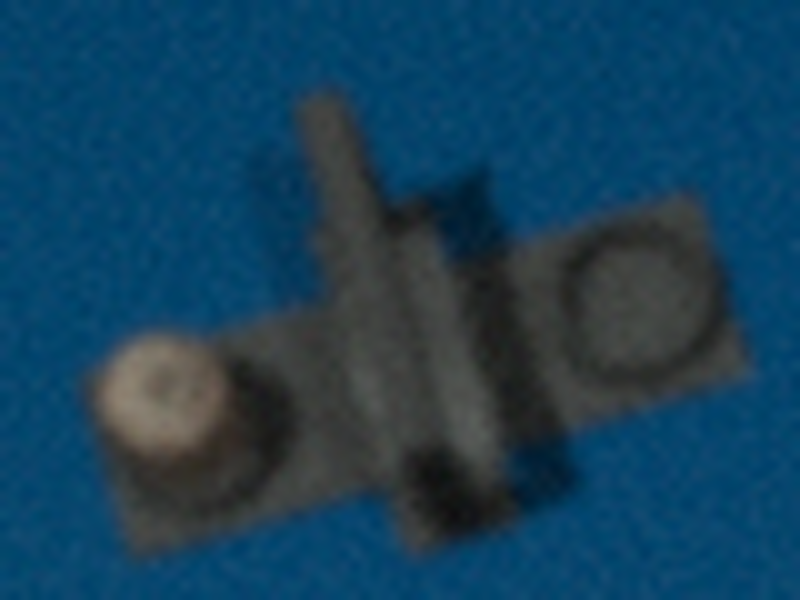

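View pics/tb.png

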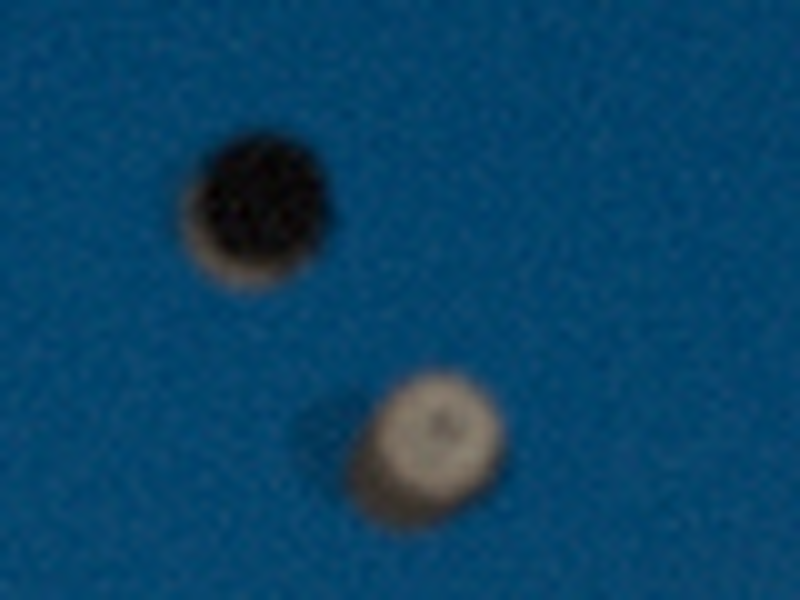

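View pics/sc.png

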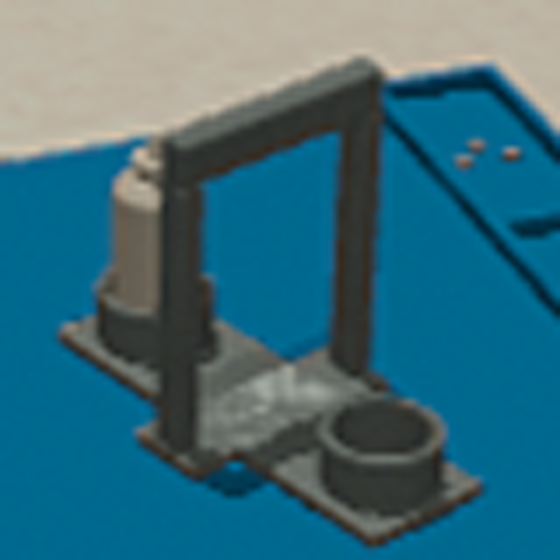

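View pics/sb.png

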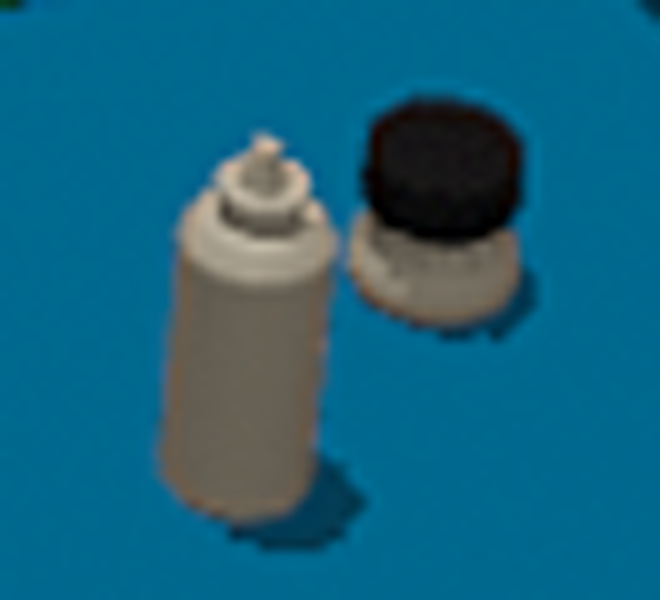

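```bash
cat > h.py <<'E'
import numpy as np,cv2
from rig import camera_info
def ray(n,p):
    i=camera_info(n); f=240/np.tan(np.radians(i["fovy"])/2)
    K=np.array([[f,0,i["cx"]],[0,f,i["cy"]],[0,0,1.]])
    q=cv2.undistortPoints(np.array([[p]],float),K,i["dist_coeffs"])[0,0]
    R=cv2.Rodrigues(i["rvec"])[0]
    return -R.T@i["tvec"], R.T@np.array([q[0],q[1],1.])
def onz(n,p,z):
    o,d=ray(n,p); return (o+d*(z-o[2])/d[2])[:2].round(1)
def crop(p,x,y,k): return [x+(p[0]+.5)/k-.5,y+(p[1]+.5)/k-.5]
def proj(n,P):
    i=camera_info(n); f=240/np.tan(np.radians(i["fovy"])/2)
    K=np.array([[f,0,i["cx"]],[0,f,i["cy"]],[0,0,1.]])
    return cv2.projectPoints(np.array(P,float).reshape(-1,3),i["rvec"],i["tvec"],K,i["dist_coeffs"])[0][:,0]
E
python3 - <<'E'
from h import *
T=lambda p:crop(p,230,180,10); B=lambda p:crop(p,350,185,10)
S=lambda p:crop(p,280,180,7); SB=lambda p:crop(p,340,275,10)
print("bottle top noz",onz("top",B((445,425)),94),"shoulder",onz("top",B((441,437)),71))
print("bottle side noz",onz("side",SB((265,137)),94))
print("bottle side mid-body bottom", onz("side",SB((240,482)),4))
print("pot",onz("top",B((264,196)),42),onz("side",SB((446,140)),42))
print("seated",onz("top",T((168,392)),100),"shoulder",onz("top",T((165,393)),78))
print("well top",onz("top",T((645,302)),32),"side",onz("side",S((381,430)),32))
for p in((695,190),(750,370),(135,555)):print("corner",onz("top",T(p),10))
for p in((480,487),(375,543),(62,328)):print("corner side",onz("side",S(p),10))
for p in((360,57),(165,143),(175,152),(383,72)):print("bar side",onz("side",S(p),142))
print("bar far end top",onz("top",T((325,93)),142))
E
```

```text
bottle top noz [ 554.3 -202.4] shoulder [ 555.3 -204.9]
bottle side noz [ 557.7 -202.9]
bottle side mid-body bottom [ 556.3 -209.2]
pot [ 627.8 -159.5] [ 629.7 -160.2]
seated [564.6 191.9] shoulder [568.7 196. ]
well top [607.6  69.1] side [610.5  71.2]
corner [645.6  57. ]
corner [593.4  39.6]
corner [535.2 212.3]
corner side [643.9  53.7]
corner side [592.5  34.1]
corner side [537.4 211.7]
bar side [632.8 152.5]
bar side [540.8 115.9]
bar side [541.7 108.6]
bar side [636.  138.8]
bar far end top [636.6 148.7]
```

Two views agree, to about 3 mm. The bottle is at about (556,-204). The carrier is centred at about (587.7,130.5) with yaw -70.3°, and the empty well is at about (609.5,69.5). I'll turn the jaws to lie along the carrier's y axis (19.7°), open partly to stay clear of the pot, and head for the bottle.

Request:
servo_tool(rows=[0,0,0,0,0,6.5,0,0,0,0,0,6.5,0,0,0,0,0,6.5,0,0,0,0,0,6.5,0,0,0,0,0,6.5,0,0,0,0,0,6.5,0,0,0,0,0,6.5,0,0,0,0,0,6.5,0,30,0,0,0,0,0,30,0,0,0,0,0,30,0,0,0,0,0,30,0,0,0,0], grip=0.75)

```text
time: 1.1
position: [327.4, 680.7, 222.1]
ee_rot: [1.811, 2.567, -0.002]
wrist_force: [-0.6, 0.7, -0.1]
finger_gap: 66.1
```

Request:
servo_tool(rows=[-35,0,0,0,0,0,-35,0,0,0,0,0,-35,0,0,0,0,0,-35,0,0,0,0,0,-35,0,0,0,0,0,-35,0,0,0,0,0,-35,0,0,0,0,0,-35,0,0,0,0,0,-35,0,0,0,0,0,-35,0,0,0,0,0,-35,0,0,0,0,0,-35,0,0,0,0,0,-35,0,0,0,0,0,-35,0,0,0,0,0,-35,0,0,0,0,0,-35,0,0,0,0,0,-35,0,0,0,0,0,-35,0,0,0,0,0,-25,0,0,0,0,0,0,0,0,0,0,0])

```text
time: 2.77
position: [546.9, 56.7, 222.8]
ee_rot: [1.821, 2.557, -0.003]
wrist_force: [-0.4, -0.5, 0.9]
finger_gap: 66.0
```

```bash
cat >> h.py <<'E'
from rig import arm
from scipy.spatial.transform import Rotation as Ro
def st(target=None):
    s=arm.observe(); R=Ro.from_rotvec(s["ee_rot"]).as_matrix()
    y=np.degrees(np.arctan2(R[1,1],R[0,1])); 
    print("t",round(s["time"],2),"p",s["position"].round(1),"y-yaw",y.round(2),"z",R[:,2].round(3),"F",s["wrist_force"].round(1),"T",s["wrist_torque"].round(2),"gap",round(s["finger_gap"],1),"q",s["joint_positions"].round(2))
    if target is not None: print("tool shift",(R.T@(np.array(target)-s["position"])).round(1))
E
python3 -c "
from h import *
st((556,-204,150))"
```

```text
t 2.77 p [546.9  56.7 222.8] y-yaw 19.08 z [ 0.001 -0.003 -1.   ] F [-0.4 -0.5  0.9] T [-0.08 -0.01 -0.05] gap 66.0 q [-0.59  0.29  0.46  1.88 -0.14  1.01  0.26]
tool shift [-249.1  -76.6   73.5]
```

Request:
servo_tool(rows=[-31,-10,0,0,0,-0.6,-31,-10,0,0,0,0,-31,-10,0,0,0,0,-31,-10,0,0,0,0,-31,-10,0,0,0,0,-31,-10,0,0,0,0,-31,-9,0,0,0,0,-31,-8,0,0,0,0,0,0,20,0,0,0,0,0,20,0,0,0,0,0,20,0,0,0,0,0,10,0,0,0,0,0,0,0,0,0,0,0,0,0,0,0])

```text
time: 3.93
position: [558.7, -195.5, 152.5]
ee_rot: [-1.797, -2.576, 0.001]
wrist_force: [0.6, -0.2, 0.6]
finger_gap: 66.2
```

```bash
python3 - <<'E'
from h import *
from rig import get_image
st((556,-204,130))
for n in("side","top"): cv2.imwrite(f"pics/{n}1.png",get_image(n)[:,:,::-1])
s=cv2.imread("pics/side1.png")[190:350,290:450]
t=cv2.imread("pics/top1.png")[160:260,350:450]
cv2.imwrite("pics/c1.png",np.hstack([cv2.resize(s,(400,400)),cv2.resize(t,(400,400))]))
E
```

```text
t 3.93 p [ 558.7 -195.5  152.5] y-yaw 20.19 z [-0.001  0.    -1.   ] F [ 0.6 -0.2  0.6] T [-0.05  0.08  0.03] gap 66.2 q [-0.15  0.45  0.5   1.85 -0.27  0.9   0.83]
tool shift [-7.1 -5.4 22.5]
```

View pics/c1.png

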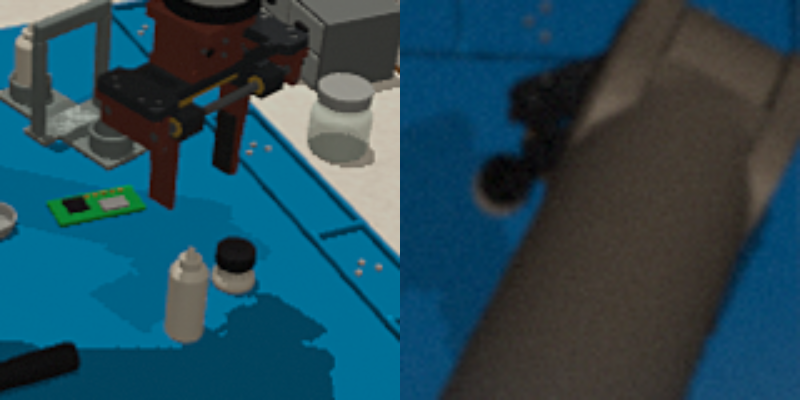

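The side view shows the gripper above and in line with the bottle and pot. I'll shift over it, then descend.

Request:
servo_tool(rows=[-4,-3,0,0,0,0.3,-4,-2.5,0,0,0,0.2,0,0,0,0,0,0,0,0,0,0,0,0,0,0,0,0,0,0])

```text
time: 4.45
position: [556.3, -205.5, 152.9]
ee_rot: [1.81, 2.568, 0.0]
wrist_force: [-0.4, -0.3, -0.4]
finger_gap: 66.2
```

```bash
python3 -c "
from h import *
st((556,-204.5,37))
print(proj('side',[(556,-204.5,4),(556,-204.5,94)]))"
```

```text
t 4.45 p [ 556.3 -205.5  152.9] y-yaw 19.65 z [ 0.  0. -1.] F [-0.4 -0.3 -0.4] T [-0.08 -0.01 -0.  ] gap 66.2 q [-0.14  0.46  0.51  1.85 -0.28  0.9   0.84]
tool shift [  1.1  -0.  115.9]
[[362.45934766 321.41182514]
 [365.67498563 288.86206716]]
```

Request:
servo_tool(rows=[1,0,15,0,0,0,0,0,15,0,0,0,0,0,15,0,0,0,0,0,15,0,0,0,0,0,15,0,0,0,0,0,15,0,0,0,0,0,13,0,0,0,0,0,7,0,0,0,0,0,6,0,0,0,0,0,0,0,0,0,0,0,0,0,0,0,0,0,0,0,0,0])

```text
time: 5.45
position: [556.5, -204.7, 37.3]
ee_rot: [1.809, 2.567, 0.001]
wrist_force: [0.3, 1.0, -0.5]
finger_gap: 65.6
```

```bash
python3 - <<'E'
from h import *
from rig import get_image
st((556,-204.5,37))
cv2.imwrite("pics/side2.png",get_image("side")[:,:,::-1])
s=cv2.imread("pics/side2.png")[230:350,310:430]
cv2.imwrite("pics/c2.png",cv2.resize(s,(600,600)))
E
```

```text
t 5.45 p [ 556.5 -204.7   37.3] y-yaw 19.66 z [ 0.001 -0.    -1.   ] F [ 0.3  1.  -0.5] T [-0.02  0.08  0.  ] gap 65.6 q [-0.07  0.61  0.42  1.92 -0.38  0.69  0.92]
tool shift [ 0.4 -0.4  0.3]
```

View pics/c2.png

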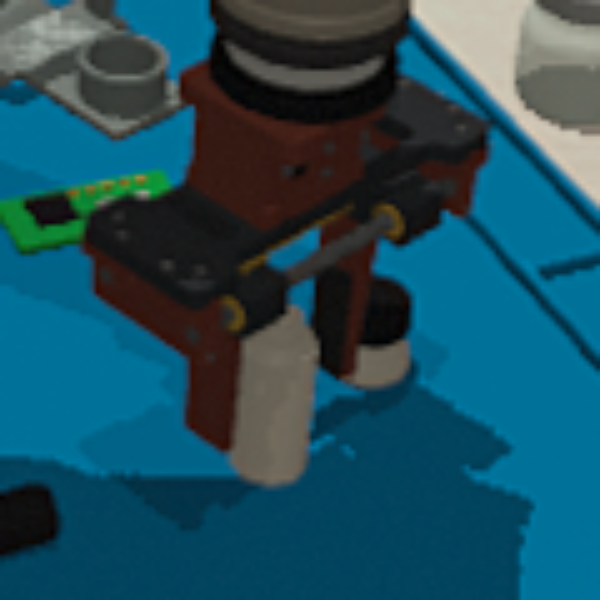

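The bottle stands between the fingers and the pot is clear of them. I'll close gently.

Request:
servo_tool(rows=[0,0,0,0,0,0,0,0,0,0,0,0,0,0,0,0,0,0,0,0,0,0,0,0,0,0,0,0,0,0,0,0,0,0,0,0,0,0,0,0,0,0,0,0,0,0,0,0], grip=0, squeeze=12)

```text
time: 6.17
position: [556.1, -204.4, 36.8]
ee_rot: [1.809, 2.568, 0.0]
wrist_force: [0.6, 0.0, 1.6]
finger_gap: 33.7
```

Request:
servo_tool(rows=[0,0,0,0,0,0,0,0,0,0,0,0,0,0,-5,0,0,0,0,0,-10,0,0,0,0,0,-15,0,0,0,0,0,-15,0,0,0,0,0,-15,0,0,0,0,0,-10,0,0,0,0,0,0,0,0,0,0,0,0,0,0,0])

```text
time: 7.0
position: [556.2, -204.5, 107.2]
ee_rot: [1.809, 2.567, 0.001]
wrist_force: [0.2, 0.2, -0.6]
finger_gap: 33.3
```

```bash
python3 - <<'E'
from h import *
from rig import get_image
st((609.5,69.5,107))
cv2.imwrite("pics/side3.png",get_image("side")[:,:,::-1])
s=cv2.imread("pics/side3.png")[230:350,310:430]
cv2.imwrite("pics/c3.png",cv2.resize(s,(600,600)))
E
```

```text
t 7.0 p [ 556.2 -204.5  107.2] y-yaw 19.67 z [ 0.001 -0.    -1.   ] F [ 0.2  0.2 -0.6] T [-0.02  0.05 -0.  ] gap 33.3 q [-0.11  0.51  0.48  1.88 -0.32  0.82  0.87]
tool shift [2.401e+02 1.424e+02 2.000e-01]
```

View pics/c3.png

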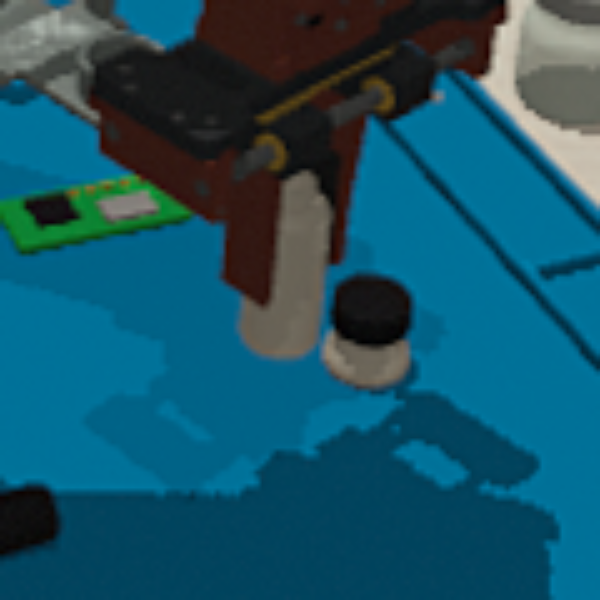

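The bottle is held upright. I'll carry it above the well: its underside is about 74 mm up, which clears the pot and the rim.

Request:
servo_tool(rows=[8,5,0,0,0,0,16,10,0,0,0,0,22,13,0,0,0,0,22,13,0,0,0,0,22,13,0,0,0,0,22,13,0,0,0,0,22,13,0,0,0,0,22,13,0,0,0,0,22,13,0,0,0,0,22,13,0,0,0,0,20,12,0,0,0,0,12,7,0,0,0,0,8,4,0,0,0,0,0,0,0,0,0,0,0,0,0,0,0,0,0,0,0,0,0,0,0,0,0,0,0,0])

```text
time: 8.47
position: [608.7, 67.3, 106.7]
ee_rot: [1.813, 2.565, -0.001]
wrist_force: [0.9, 0.1, -0.9]
finger_gap: 33.5
```

```bash
python3 - <<'E'
from h import *
from rig import get_image
st((609.5,69.5,107))
for n in("side","top"): cv2.imwrite(f"pics/{n}4.png",get_image(n)[:,:,::-1])
s=cv2.imread("pics/side4.png")[180:260,280:360]
cv2.imwrite("pics/c4.png",cv2.resize(s,None,fx=7,fy=7,interpolation=cv2.INTER_CUBIC))
E
```

```text
t 8.47 p [608.7  67.3 106.7] y-yaw 19.51 z [-0.    -0.001 -1.   ] F [ 0.9  0.1 -0.9] T [-0.05  0.05 -0.01] gap 33.5 q [-0.55  0.54  0.46  1.83 -0.31  0.84  0.4 ]
tool shift [ 1.8  1.5 -0.3]
```

View pics/c4.png

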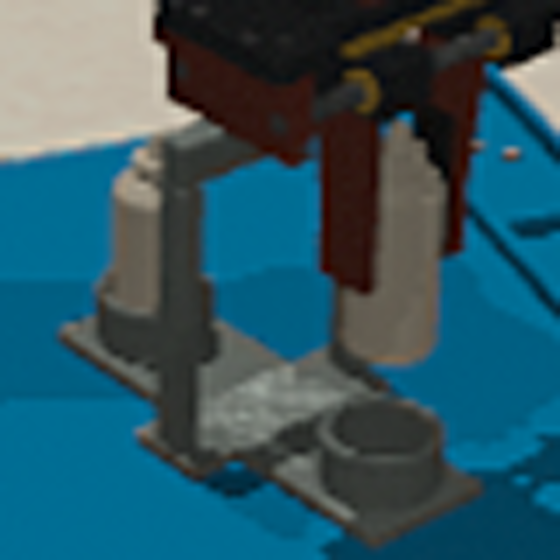

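View pics/top4.png

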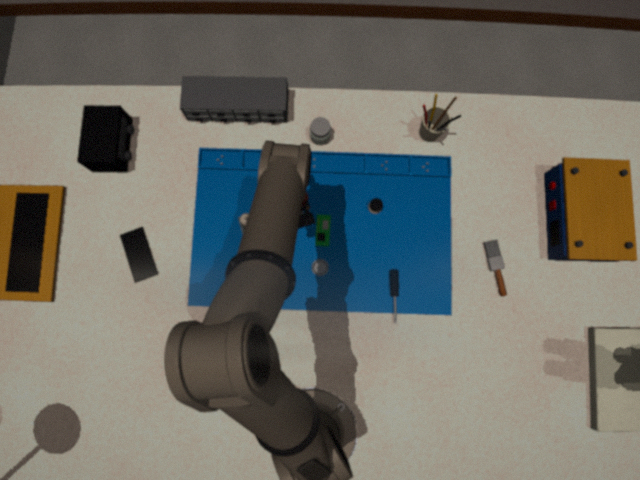

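```bash
python3 - <<'E'
from h import *
import numpy as np
a=np.linspace(0,2*np.pi,200)
def circ(c,r,z): return proj("side",np.c_[c[0]+r*np.cos(a),c[1]+r*np.sin(a),0*a+z])
def ext(p): 
    q=((p-[280,180]+.5)*7-.5); return "x %.0f..%.0f y %.0f..%.0f"%(q[:,0].min(),q[:,0].max(),q[:,1].min(),q[:,1].max())
c=(608.7,67.3)
print("bottle bottom pred",ext(circ(c,17,73.7)))
print("rim outer pred @609.5,69.5",ext(circ((609.5,69.5),23.5,32)),"inner",ext(circ((609.5,69.5),19.5,32)))
im=cv2.imread("pics/side4.png").astype(int)
print("row 228-ish R-B"); 
for v in (226,228,229,230,231): print(v,(im[v,322:348,2]-im[v,322:348,0]))
print("bottom col 335", im[222:240,335,2]-im[222:240,335,0])
for v in (239,240,241,242,243,248): print("rim R-B",v,(im[v,318:350,2]-im[v,318:350,0]))
print("rim cols",[(u,(im[232:258,u,2]).tolist()) for u in (333,334,335)])
E
```

```text
bottle bottom pred x 339..433 y 315..365
rim outer pred @609.5,69.5 x 317..444 y 398..468 inner x 327..434 y 404..462
row 228-ish R-B
226 [-131 -131 -131 -135 -109  -33   13   14   17   17   18   17   18   19
   18   19   18   18   22   16  -49 -135 -130 -130 -131 -131]
228 [-131 -130 -132 -136 -116  -39   13   16   19   17   18   18   18   17
   17   19   18   19   24   17  -51 -134 -131 -131 -131 -130]
229 [-132 -132 -135 -107  -48    0    5   14   20   18   17   18   18   19
   18   19   19   21   30   -5  -96 -134 -131 -130 -131 -131]
230 [-135 -105  -34   -2    2    4    0    4   12   16   19   21   22   21
   21   22   26   31   14  -61 -134 -132 -130 -131 -130 -131]
231 [ -42   -3    4    8    3    1    2    0    1    7   17   27   35   37
   38   40   13  -26  -56 -132 -132 -132 -131 -130 -131 -130]
bottom col 335 [  18   19   19   18   19   18   17   19   21   37  -83 -130  -71  -19
  -28   -4    2   -1]
rim R-B 239 [   0    0    0    3    1    0    1   -1   -1   -2    1    1    1    0
   -1    0   -1   -1    0    1    2    7    4   -1  -50 -128 -133 -130
 -131 -131 -131 -13
[... 497 characters left out ...]
2 -136 -129
 -128 -127 -129 -128]
rim R-B 243 [   0   -1    1    0   -1    0   -1   -1    1    0   -1    0    1    1
    1    1    0   -1   -1    0    1    2    0    1   13  -59 -135 -138
 -147 -147 -138 -136]
rim R-B 248 [-13   9   8   4   1   1   0   0  -1  -1   0   1   1   0   1   0  -1  -1
  -1   0   1   1   1  -1  -1   1   4   4   3  -5 -41 -89]
rim cols [(333, [39, 36, 48, 46, 86, 59, 48, 50, 50, 51, 51, 53, 45, 72, 60, 50, 55, 55, 55, 55, 55, 63, 63, 65, 66, 67]), (334, [43, 17, 52, 56, 74, 56, 50, 49, 50, 49, 51, 51, 44, 76, 61, 55, 56, 56, 54, 55, 58, 63, 65, 68, 61, 56]), (335, [49, 0, 38, 48, 50, 57, 52, 50, 49, 51, 50, 51, 44, 77, 60, 56, 55, 55, 54, 54, 56, 62, 64, 65, 62, 32])]
```

By both views' relative offsets, the tool should be near (609, 69.8). I'll correct, then lower to about 10 mm above the rim and check again.

Request:
servo_tool(rows=[1.2,0.6,0,0,0,0,1.1,0.5,0,0,0,0,0,0,6,0,0,0,0,0,8,0,0,0,0,0,8,0,0,0,0,0,6,0,0,0,0,0,4,0,0,0,0,0,0,0,0,0,0,0,0,0,0,0,0,0,0,0,0,0])

```text
time: 9.4
position: [609.4, 71.8, 74.8]
ee_rot: [1.81, 2.568, 0.0]
wrist_force: [-0.4, -0.3, -0.1]
finger_gap: 33.4
```

```bash
python3 - <<'E'
from h import *
from rig import get_image
st((609,69.8,33))
for n in("side",): cv2.imwrite(f"pics/{n}5.png",get_image(n)[:,:,::-1])
s=cv2.imread("pics/side5.png")[200:260,300:360]
cv2.imwrite("pics/c5.png",cv2.resize(s,None,fx=10,fy=10,interpolation=cv2.INTER_CUBIC))
E
```

```text
t 9.4 p [609.4  71.8  74.8] y-yaw 19.65 z [ 0.  0. -1.] F [-0.4 -0.3 -0.1] T [ 0.03  0.06 -0.01] gap 33.4 q [-0.54  0.59  0.44  1.85 -0.34  0.78  0.42]
tool shift [-1.7 -1.  41.8]
```

View pics/c5.png

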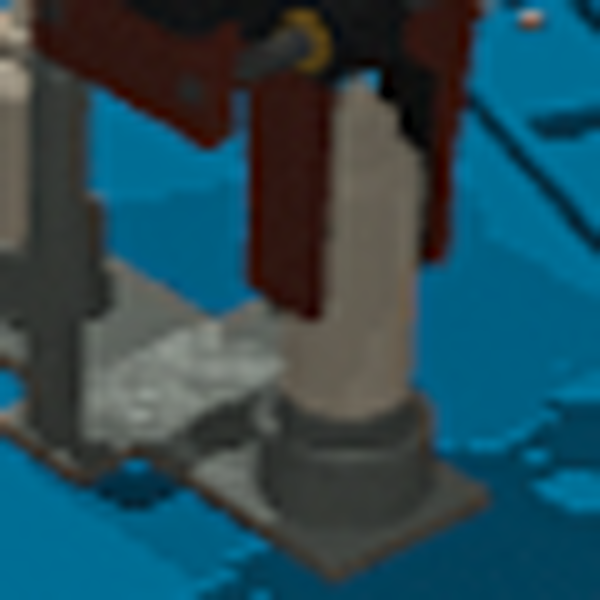

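```bash
python3 - <<'E'
from h import *
a=np.linspace(0,2*np.pi,400)
def E(c,r,z):
    p=proj("side",np.c_[c[0]+r*np.cos(a),c[1]+r*np.sin(a),0*a+z]); q=(p-[300,200]+.5)*10-.5
    return q[:,0].min().round(),q[:,0].max().round(),q[:,1].min().round(),q[:,1].max().round()
z=74.8-33
print("bottle",E((609.4,71.8),17,z),E((609,69.8),17,z),E((611,71.8),17,z))
print("rim",E((609,69.8),23.5,32),E((611,69.8),23.5,32),E((609,71.8),23.5,32))
im=cv2.imread("pics/side5.png").astype(int)
for v in (234,236,238,240,242): print(v,im[v,324:346,2],)
for u in (333,334,335,336): print(u,im[232:258,u,2])
E
```

```text
bottle (np.float64(275.0), np.float64(408.0), np.float64(347.0), np.float64(419.0)) (np.float64(277.0), np.float64(410.0), np.float64(351.0), np.float64(423.0)) (np.float64(281.0), np.float64(413.0), np.float64(345.0), np.float64(417.0))
rim (np.float64(250.0), np.float64(433.0), np.float64(369.0), np.float64(469.0)) (np.float64(257.0), np.float64(440.0), np.float64(368.0), np.float64(468.0)) (np.float64(247.0), np.float64(430.0), np.float64(365.0), np.float64(465.0))
234 [115 109  96  94  95  94  98  99 101 101 102 101 103 108 104 104  94  57
   0   0   0   0]
236 [137 132 129 127 107  94  97  99 100 101 101  99 103 107 105 103  94  56
   0   0   0   0]
238 [112 110  93  85 100  97  98 100  99  99 103 108 107 105 104 103  86  33
   0   0   0   0]
240 [ 48  63  81  60  44  67  94 107 104 104 107 111 111 111 106  85  59  55
  61  37   0   0]
242 [46 63 94 83 43 46 48 48 54 58 59 60 58 50 45 44 45 51 65 51  0  0]
333 [102 102 101 101 101 101  99 101 104  95  58  50  45  72  60  53  55  56
  53  55  57  63  64  66  67  65]
334 [101 101 102 102 101  99 103 105 107  99  59  48  44  76  62  56  55  55
  54  55  58  63  65  65  61  55]
335 [101 100 101  99  99 102 108 109 111 102  60  48  42  77  60  55  56  55
  54  53  55  63  65  65  64  32]
336 [100 102 103 103 103 106 107 108 111  96  58  47  44  72  58  54  55  55
  54  53  55  62  67  60  55  17]
```

The bottle looks about 1–2 mm off centre because the last correction overshot. I'll trim it and lower partway into the well while watching the forces.

Request:
servo_tool(rows=[-0.7,-0.6,0,0,0,0,-0.6,-0.5,0,0,0,0,0,0,0,0,0,0,0,0,0,0,0,0])

```text
time: 9.78
position: [608.6, 70.2, 74.8]
ee_rot: [1.81, 2.568, 0.0]
wrist_force: [-0.1, 0.7, -0.4]
finger_gap: 33.3
```

```bash
python3 -c "
from h import *
st((608.8,70.2,43))"
```

```text
t 9.78 p [608.6  70.2  74.8] y-yaw 19.65 z [ 0.  0. -1.] F [-0.1  0.7 -0.4] T [-0.04  0.04  0.05] gap 33.3 q [-0.54  0.58  0.44  1.85 -0.34  0.78  0.42]
tool shift [-0.1  0.2 31.8]
```

Request:
servo_tool(rows=[0,0,3,0,0,0,0,0,3,0,0,0,0,0,2,0,0,0,0,0,2,0,0,0,0,0,2,0,0,0,0,0,2,0,0,0,0,0,0,0,0,0,0,0,0,0,0,0])

```text
time: 10.45
position: [609.9, 71.1, 62.5]
ee_rot: [1.809, 2.568, 0.004]
wrist_force: [-3.1, 3.1, 12.3]
finger_gap: 33.6
```

```bash
python3 - <<'E'
from h import *
from rig import get_image
st((608.8,70.2,43))
for n in("side",): cv2.imwrite(f"pics/{n}6.png",get_image(n)[:,:,::-1])
s=cv2.imread("pics/side6.png")[200:260,300:360]
cv2.imwrite("pics/c6.png",cv2.resize(s,None,fx=10,fy=10,interpolation=cv2.INTER_CUBIC))
E
```

```text
t 10.45 p [609.9  71.1  62.5] y-yaw 19.68 z [ 0.002  0.002 -1.   ] F [-3.1  3.1 12.3] T [ 0.2   0.77 -0.04] gap 33.6 q [-0.53  0.6   0.43  1.85 -0.35  0.76  0.43]
tool shift [-0.5 -1.4 19.4]
```

View pics/c6.png

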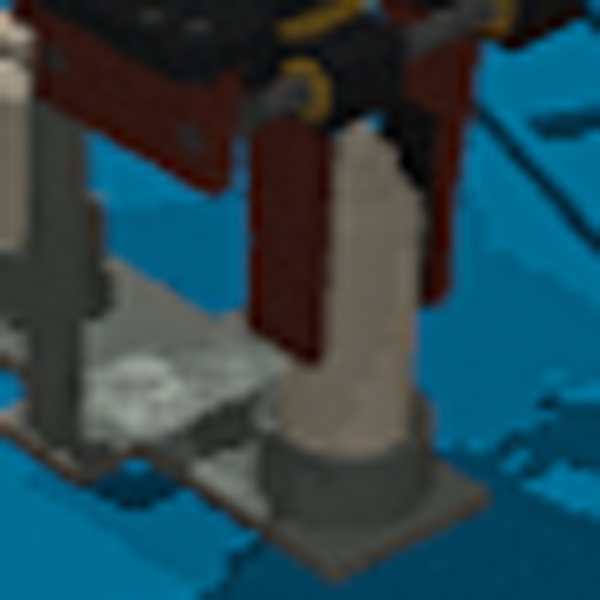

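The bottle edge has caught the left/front (-x,-y) rim: 12 N up, with a gap visible on the right at (425,410). The carrier hasn't moved. I'll lift and re-centre towards +x/+y.

Request:
servo_tool(rows=[0,0,-3,0,0,0,0,0,-3,0,0,0,0,0,-3,0,0,0,0,0,0,0,0,0,0,0,0,0,0,0,0,0,0,0,0,0])

```text
time: 11.0
position: [608.4, 70.2, 69.4]
ee_rot: [-1.809, -2.568, 0.001]
wrist_force: [0.2, -0.0, -0.4]
finger_gap: 33.5
```

```bash
python3 - <<'E'
from h import *
from rig import get_image
st((610.2,71.2,43))
for n in("side",): cv2.imwrite(f"pics/{n}7.png",get_image(n)[:,:,::-1])
s=cv2.imread("pics/side7.png")[200:260,300:360]
cv2.imwrite("pics/c7.png",cv2.resize(s,None,fx=10,fy=10,interpolation=cv2.INTER_CUBIC))
im=cv2.imread("pics/side7.png").astype(int)
for v in (228,230,232,234,236,238): print(v,im[v,324:346,2],)
for u in (333,334,335,336): print(u,im[232:258,u,2])
E
```

```text
t 11.0 p [608.4  70.2  69.4] y-yaw 19.66 z [-0. -0. -1.] F [ 0.2 -0.  -0.4] T [-0.04  0.07 -0.04] gap 33.5 q [-0.53  0.59  0.43  1.85 -0.34  0.77  0.43]
tool shift [ 0.3  2.1 26.4]
228 [ 42  49  49  47  46  48  45  41  78 106 102 101 101 100 101 103  98  62
  24  48  27   0]
230 [ 47  43  45  45  46  47  46  41  79 106 103 101 101 100 102 105  95  57
   0   0   0   0]
232 [ 98  96  84  56  41  44  44  48  84 104 101 102 101  99 102 105  95  57
   0   0   0   0]
234 [115 109  98  96  97  88  74  81 100 103 102 102 100 102 106 105  86  32
   0   0   0   0]
236 [138 133 130 116  88  97  99 101 100 102 101 101  98 102 105 106  83  14
   0   0   0   0]
238 [112 111  91  81  92  97  98 100 100 102 101 104 108 105 104 103  84  31
   0   0   0   0]
333 [104 105 103 102 102 102 102 101 101 101 108 100  54  61  56  53  54  55
  55  55  57  64  64  64  67  67]
334 [101 101 102 102 101 101 101 100  99 104 112 102  55  71  59  54  56  55
  55  57  58  64  63  67  61  54]
335 [102 101 102 101 101 103 104 104 103 108 113  96  51  74  60  54  57  55
  55  52  55  63  63  66  64  31]
336 [101 100 100  99  98 107 108 109 108 108 112  85  48  70  58  55  56  54
  55  53  55  62  67  59  58  18]
```

View pics/c7.png

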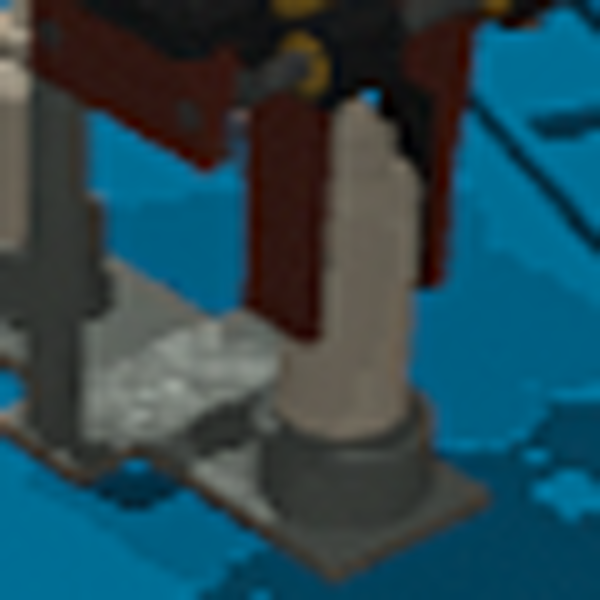

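Request:
servo_tool(rows=[0.2,1,0,0,0,0,0,1,0,0,0,0,0,0,0,0,0,0,0,0,0,0,0,0,0,0,2,0,0,0,0,0,2,0,0,0,0,0,2,0,0,0,0,0,1,0,0,0,0,0,0,0,0,0,0,0,0,0,0,0])

```text
time: 11.88
position: [610.4, 71.2, 62.8]
ee_rot: [-1.809, -2.568, -0.0]
wrist_force: [-0.9, 1.0, 2.1]
finger_gap: 33.8
```

```bash
python3 - <<'E'
from h import *
from rig import get_image
st((610.2,71.2,43))
for n in("side",): cv2.imwrite(f"pics/{n}8.png",get_image(n)[:,:,::-1])
s=cv2.imread("pics/side8.png")[200:260,300:360]
cv2.imwrite("pics/c8.png",cv2.resize(s,None,fx=10,fy=10,interpolation=cv2.INTER_CUBIC))
E
```

```text
t 11.88 p [610.4  71.2  62.8] y-yaw 19.67 z [ 0.  0. -1.] F [-0.9  1.   2.1] T [-0.02  0.23  0.08] gap 33.8 q [-0.53  0.6   0.43  1.85 -0.35  0.76  0.43]
tool shift [ 0.1 -0.2 19.8]
```

View pics/c8.png

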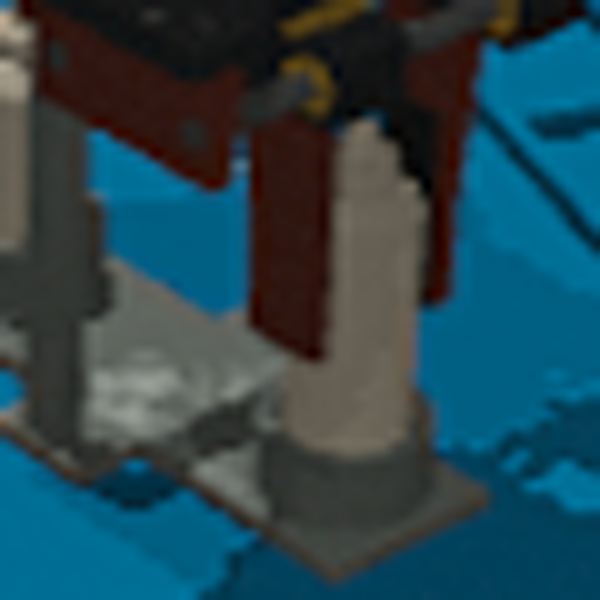

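```bash
python3 - <<'E'
import cv2
for k in (4,6,8):
    im=cv2.imread(f"pics/side{k}.png").astype(int)
    for u in (328,330,332,334,336,338,340,342): print(k,u,im[238:252,u,2],(im[238:252,u,2]-im[238:252,u,0]))
E
```

```text
4 328 [76 48 41 44 41 79 83 55 48 54 53 51 48 66] [-1  1  0  1  0 -1  0  0 -1 -1  0 -1 -1  0]
4 330 [51 48 51 50 49 49 80 63 51 54 56 53 52 52] [ 1  1 -1  0 -1  1 -1  0 -1  0  1 -1  1  1]
4 332 [51 49 52 50 51 53 43 69 56 52 55 54 56 55] [ 0 -1  0 -1  1  1  0 -2  0  1  1  0  1  1]
4 334 [50 49 50 49 51 51 44 76 61 55 56 56 54 55] [ 1 -1  0 -1  1  0  1  0  1 -1 -1  0  1  1]
4 336 [54 51 50 49 49 48 45 71 58 52 56 54 54 52] [ 4  0  0 -1  0 -1  1 -1 -1  1 -1  1  0 -1]
4 338 [62 46 49 49 47 49 48 66 56 51 56 54 54 52] [ 8  2  1  0  0  1  0  1  0 -1  1  0  1  0]
4 340 [80 69 51 47 47 49 58 55 52 52 52 50 49 52] [-21   4   4   0   0   0   0  -1   1   1   1  -1  -1   0]
4 342 [ 9 50 59 62 64 64 54 48 47 46 44 51 59 66] [-123  -50   -9   12   13   13   13   12    6    1   -1   -1    0    1]
6 328 [97 92 92 92 86 78 51 46 47 48 48 46 48 48] [13 17 18 17 14 10  1  0 -2  0 -1 -1  0  2]
6 330 [ 99  98  97  98  99 103  95  58  47  54  57  56  56  53] [18 17 16 17 17 19 17  3 -1  1  2  0  0  0]
6 332 [101 101 100 101 102 101 106  77  53  48  52  55  56  55] [18 19 17 18 18 18 19 10  0 -1  0  0  1 
[... 693 characters left out ...]
 56  53] [18 18 18 17 17 18 13  1 -2  0  1  0  1 -1]
8 332 [100 100  99 101 100 101 108  67  49  48  56  55  56  55] [17 17 18 18 17 18 20  8 -1 -1  0  0  1  1]
8 334 [100 101 100 102 105 110 115  91  60  54  56  56  55  56] [17 18 17 18 18 19 20 14  1 -2  0  0  0  2]
8 336 [103 110 105 109 108 109 114  87  58  53  56  55  54  53] [18 20 18 19 18 19 21 10  2 -1  0  0  1 -1]
8 338 [106 105 106 105 106 106 103  72  52  52  55  55  53  51] [17 19 20 19 19 18 17  3 -1 -2  0  0 -1 -1]
8 340 [95 97 94 93 86 89 64 53 52 52 50 50 49 51] [21 22 19 18 16 16  2 -2  0  0  0  0 -2  0]
8 342 [ 0 33 53 60 63 64 53 47 48 45 44 50 59 66] [-129  -62  -13   11   13   13   10    7    4    0   -1    0    0    0]
```

```bash
python3 - <<'E'
import cv2
im=cv2.imread("pics/side0.png")
g=cv2.cvtColor(im,cv2.COLOR_BGR2GRAY)
c=im[230:255,320:350]
cv2.imwrite("pics/c0w.png",cv2.resize(c,None,fx=24,fy=24,interpolation=cv2.INTER_NEAREST))
import numpy as np
np.set_printoptions(linewidth=200)
print("cols 322..347"); 
for v in range(233,250): print(v,im[v,322:348,2])
t=cv2.imread("pics/top0.png")[190:230,275:312]
cv2.imwrite("pics/c0t.png",cv2.convertScaleAbs(cv2.resize(t,None,fx=15,fy=15,interpolation=cv2.INTER_NEAREST),alpha=2))
E
```

```text
cols 322..347
233 [118 106 108 100 103 104  96  69  41  49  60  57  34   0   0   0   0   0   0   0   0   0   0   0   0   0]
234 [120 119 127 119 106 101 103 102 102  86  58  64  65  39   0   0   0   0   0   0   0   0   0   0   0   0]
235 [140 148 157 150 136 122 111 105 110 111  87  47  57  47   0   0   0   0   0   0   0   0   0   0   0   0]
236 [140 140 150 150 143 129 115 108  95  82  89  92  81  56  39  17   6   0   0   0   0   0   0   0   0   0]
237 [121 120 123 125 121 110 100  89  85  73  65  61  56  58  66  88 101  67   2   0   0   0   0   0   0   0]
238 [104 105 107 108  98  90  83  51  55  54  52  51  51  53  55  61  65  73  88  66   3   0   0   0   0   0]
239 [108 110  94  70  86  80  49  44  49  49  51  52  52  52  52  49  46  53  73  99  88   5   0   0   0   0]
240 [68 71 62 73 90 66 40 49 51 51 53 52 52 51 51 50 51 48 46 76 93 61  0  0  0  0]
241 [54 57 55 82 93 59 42 48 52 52 52 52 52 53 50 51 50 47 45 62 97 88  0  0  0  0]
242 [ 59  60  58  72 100  88  38  46  48  51  51  52  54  52  52  49  49  45  44  69 101  84   0   0   0   0]
243 [ 59  58  56  53  74 102  88  51  46  49  51  51  52  48  49  48  46  43  56  94  99  51   0   0   0   0]
244 [55 53 72 74 48 68 92 99 80 58 54 53 53 51 49 49 57 73 87 86 59 30  0  0  0  0]
245 [106 105 100  77  43  46  57  69  81  97 105 107 109 108 109 105  94  79  65  53  41  26   0   0   0   0]
246 [108 109 104  76  44  46  47  45  52  61  64  68  69  67  66  66  61  55  47  45  42  81  96  34   0   0]
247 [106 106 102  75  43  48  51  48  48  51  47  45  49  49  49  48  49  48  48  46  38  83 113  97  60   2]
248 [112 107 107  84  41  46  50  51  52  51  52  51  52  52  53  49  50  48  48  46  40  82 111 109 107 101]
249 [ 97 115 109  96  60  46  48  51  51  52  52  52  52  53  52  52  52  49  47  45  44  56  88 110 116 107]
```

View pics/c0w.png

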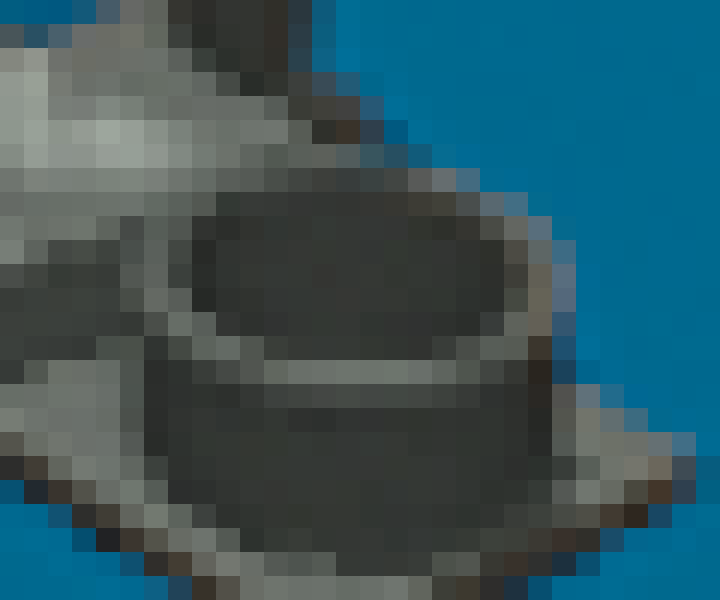

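View pics/c0t.png

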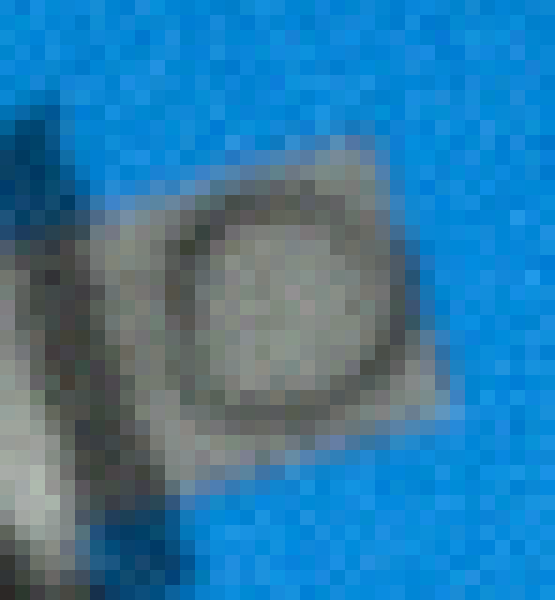

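```bash
python3 - <<'E'
from h import *
from scipy.optimize import least_squares
pts=[(325.7,240.6),(326.1,241.7),(327.2,243),(328.8,243.9),(331,244.9),(333,245.15),(335,245.2),(337,245.1),(339,244.6),(340.6,243.7),(341.8,242.5),(342.2,241.3),(341.7,239.8),(340.6,238.9),(339.5,238),(337.8,237.1),(333,236.2)]
X=np.array([onz("side",p,32) for p in pts])
for r0 in(None,21.5):
    f=lambda q:np.hypot(X[:,0]-q[0],X[:,1]-q[1])-(q[2] if r0 is None else r0)
    s=least_squares(f,[610,70,21.5],loss="soft_l1"); print(s.x,f(s.x).round(1))
# bottle: nozzle/edges in pic7 (tool 608.4,70.2,69.4) and initial side0
a=np.linspace(0,2*np.pi,400)
def E(n,c,r,z):
    p=proj(n,np.c_[c[0]+r*np.cos(a),c[1]+r*np.sin(a),0*a+z]); return p[:,0].min().round(2),p[:,0].max().round(2),p[:,1].max().round(2)
print("pic7 pred",E("side",(608.4,70.2),17,69.4-30.8),E("side",(608.4,70.2),17,69.4-33))
print("pic8 pred",E("side",(610.4,71.2),17,62.8-30.8))
print("start pred",E("side",(556.2,-204.5),17,4))
im=cv2.imread("pics/side0.png").astype(int)
for v in(318,320,322):print(v,(im[v,350:378,2]-im[v,350:378,0]))
for u in(362,363,364):print(u,(im[318:336,u,2]-im[318:336,u,0]),im[318:336,u,2])
E
```

```text
[610.77507085  72.26406972  20.94410035] [ 0.3  0.  -0.2 -0.5  0.2 -0.3 -0.3  0.1  0.4  0.2  0.3  0.4  0.1 -0.9
 -0.7 -0.1  0.8]
[610.74662955  72.68120582  21.5       ] [-0.4 -0.6 -0.7 -0.9 -0.1 -0.5 -0.5  0.   0.2 -0.   0.   0.1 -0.4 -1.5
 -1.3 -0.9 -0.1]
pic7 pred (np.float64(326.91), np.float64(340.17), np.float64(242.85)) (np.float64(326.88), np.float64(340.12), np.float64(243.58))
pic8 pred (np.float64(327.37), np.float64(340.57), np.float64(244.66))
start pred (np.float64(354.74), np.float64(370.36), np.float64(326.68))
318 [-142 -141 -142 -142 -145 -107  -17   27   18   17   18   17   17   18
   19   19   18   18   19   21   31  -24 -150 -144 -142 -142 -142 -142]
320 [-141 -142 -142 -143 -146  -80   12   26   19   18   18   18   19   17
   17   19   18   17   18   20   16  -31 -128 -150 -145 -144 -142 -142]
322 [-142 -141 -142 -142 -145 -101  -10   33   22   19   17   18   18   19
   19   18   19   18   18   22   17  -28  -83  -75 -112 -149 -144 -142]
362 [  17   18   19   19   18   17   20   26    1  -96 -128 -140 -143 -142
 -142 -141 -141 -142] [103 102 102 103 103 103 104 109  80  23   0   0   0   0   0   0   0   0]
363 [  18   20   17   19   19   18   19   24   14  -32  -73 -131 -145 -142
 -141 -141 -141 -142] [102 103 103 103 103 103 104 108  97  48   0   0   0   0   0   0   0   0]
364 [  19   19   17   19   19   19   20   23   11  -38  -77 -134 -147 -143
 -141 -142 -142 -142] [103 103 103 103 102 103 104 106  95  45   0   0   0   0   0   0   0   0]
```

The rim fit puts the well further along +tool-x (about y=72.5–73), so the bottle edge still overlaps the front rim. I'll lift slightly, shift +2 mm in tool x and lower again.

Request:
servo_tool(rows=[0,0,-3,0,0,0,0,0,-2,0,0,0,1,0,0,0,0,0,1,-0.2,0,0,0,0,0,0,0,0,0,0,0,0,0,0,0,0,0,0,2,0,0,0,0,0,2,0,0,0,0,0,1,0,0,0,0,0,1,0,0,0,0,0,1,0,0,0,0,0,0,0,0,0,0,0,0,0,0,0])

```text
time: 13.02
position: [609.7, 73.1, 60.6]
ee_rot: [1.809, 2.568, 0.0]
wrist_force: [1.4, 1.2, -0.9]
finger_gap: 33.4
```

```bash
python3 - <<'E'
from h import *
from rig import get_image
st((609.5,73,43))
for n in("side",): cv2.imwrite(f"pics/{n}9.png",get_image(n)[:,:,::-1])
s=cv2.imread("pics/side9.png")[200:260,300:360]
cv2.imwrite("pics/c9.png",cv2.resize(s,None,fx=10,fy=10,interpolation=cv2.INTER_CUBIC))
im=cv2.imread(f"pics/side9.png").astype(int)
for u in (328,330,332,334,336,338,340,342): print(u,im[238:252,u,2])
E
```

```text
t 13.02 p [609.7  73.1  60.6] y-yaw 19.67 z [ 0.  0. -1.] F [ 1.4  1.2 -0.9] T [ 0.08 -0.26 -0.  ] gap 33.4 q [-0.53  0.61  0.43  1.85 -0.35  0.76  0.43]
tool shift [-0.  -0.3 17.6]
328 [98 98 95 95 99 80 52 45 49 49 48 50 51 51]
330 [100  99  98  99 100 105  82  53  50  56  55  54  55  52]
332 [101 102 101 101 102 101 107  71  50  52  56  55  56  55]
334 [101 100 101 104 104 104 108  89  59  54  55  55  55  56]
336 [103 102 108 108 107 108 112  83  56  53  56  55  55  53]
338 [104 103 104 104 103 105 100  71  54  51  54  55  53  52]
340 [83 88 84 82 80 76 60 53 52 51 51 51 47 50]
342 [ 0 47 54 61 64 64 54 51 47 45 45 51 60 67]
```

View pics/c9.png

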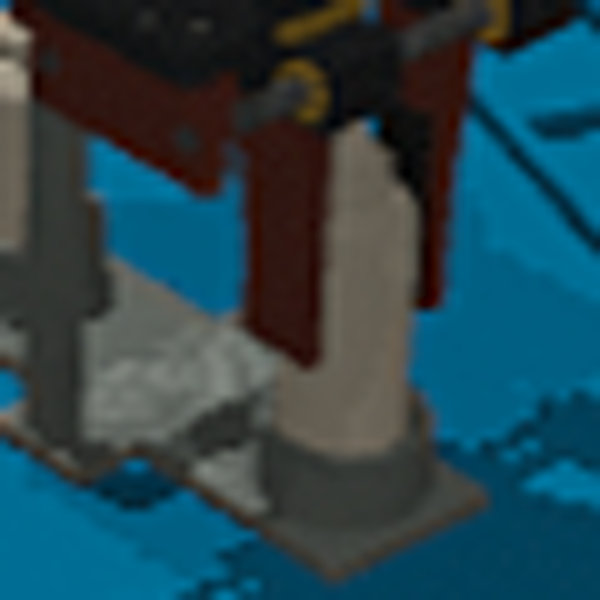

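It has entered the well with no vertical force and only a slight push towards +x. I'll nudge that way and keep lowering.

Request:
servo_tool(rows=[-0.2,0.6,0,0,0,0,0,0,1.5,0,0,0,0,0,1.5,0,0,0,0,0,1.5,0,0,0,0,0,1.5,0,0,0,0,0,0,0,0,0,0,0,0,0,0,0])

```text
time: 13.65
position: [610.0, 72.9, 54.4]
ee_rot: [-1.81, -2.568, 0.001]
wrist_force: [0.2, 1.1, -1.5]
finger_gap: 33.7
```

```bash
python3 - <<'E'
from h import *
st((610,73.3,41))
E
```

```text
t 13.65 p [610.   72.9  54.4] y-yaw 19.66 z [-0. -0. -1.] F [ 0.2  1.1 -1.5] T [-0.   -0.06 -0.01] gap 33.7 q [-0.53  0.61  0.42  1.85 -0.35  0.75  0.43]
tool shift [ 0.4  0.1 13.4]
```

Request:
servo_tool(rows=[0.3,0,2,0,0,0,0,0,2,0,0,0,0,0,2,0,0,0,0,0,2,0,0,0,0,0,1,0,0,0,0,0,1,0,0,0,0,0,0,0,0,0,0,0,0,0,0,0])

```text
time: 14.32
position: [610.0, 73.2, 44.6]
ee_rot: [-1.81, -2.568, 0.0]
wrist_force: [-0.7, 0.2, -1.0]
finger_gap: 33.2
```

Request:
servo_tool(rows=[0,0,1,0,0,0,0,0,0,0,0,0,0,0,0,0,0,0])

```text
time: 14.57
position: [610.0, 73.3, 43.6]
ee_rot: [-1.809, -2.568, -0.0]
wrist_force: [1.0, -0.1, -0.6]
finger_gap: 33.3
```

Request:
servo_tool(rows=[0,0,1,0,0,0,0,0,0,0,0,0,0,0,0,0,0,0])

```text
time: 14.82
position: [610.0, 73.2, 42.6]
ee_rot: [-1.809, -2.568, 0.0]
wrist_force: [1.2, 0.0, -0.9]
finger_gap: 33.4
```

Request:
servo_tool(rows=[0,0,1,0,0,0,0,0,0,0,0,0,0,0,0,0,0,0])

```text
time: 15.07
position: [610.1, 73.0, 41.9]
ee_rot: [1.81, 2.568, 0.0]
wrist_force: [-1.1, -1.2, 2.9]
finger_gap: 33.2
```

Request:
servo_tool(rows=[0,0,0.7,0,0,0,0,0,0,0,0,0,0,0,0,0,0,0])

```text
time: 15.32
position: [610.1, 72.7, 41.6]
ee_rot: [1.81, 2.568, -0.0]
wrist_force: [-2.3, -1.3, 7.4]
finger_gap: 33.6
```

The vertical force is rising at TCP z≈42, so the bottle is on the floor of the well. I'll ease off and release.

Request:
servo_tool(rows=[0,0,-0.7,0,0,0,0,0,0,0,0,0,0,0,0,0,0,0])

```text
time: 15.57
position: [610.3, 73.3, 41.7]
ee_rot: [1.809, 2.568, 0.0]
wrist_force: [-1.2, -0.1, 2.7]
finger_gap: 33.3
```

Request:
servo_tool(rows=[0,0,0,0,0,0,0,0,0,0,0,0,0,0,0,0,0,0,0,0,0,0,0,0,0,0,0,0,0,0,0,0,0,0,0,0], grip=0.75)

```text
time: 16.07
position: [610.0, 73.3, 41.6]
ee_rot: [-1.809, -2.568, 0.0]
wrist_force: [0.5, 0.3, -0.1]
finger_gap: 65.3
```

Request:
servo_tool(rows=[0,0,-10,0,0,0,0,0,-20,0,0,0,0,0,-25,0,0,0,0,0,-25,0,0,0,0,0,-25,0,0,0,0,0,-25,0,0,0,0,0,-20,0,0,0,0,0,0,0,0,0,0,0,0,0,0,0])

```text
time: 16.82
position: [610.8, 73.3, 193.3]
ee_rot: [1.809, 2.567, 0.004]
wrist_force: [0.4, 0.9, -1.2]
finger_gap: 66.0
```

```bash
python3 - <<'E'
from h import *
from rig import get_image
st((588,131,195))
for n in("side","top"): cv2.imwrite(f"pics/{n}10.png",get_image(n)[:,:,::-1])
s=cv2.imread("pics/side10.png")[180:260,280:360]
cv2.imwrite("pics/c10.png",cv2.resize(s,None,fx=7,fy=7,interpolation=cv2.INTER_CUBIC))
E
```

```text
t 16.82 p [610.8  73.3 193.3] y-yaw 19.65 z [ 0.003  0.001 -1.   ] F [ 0.4  0.9 -1.2] T [-0.05  0.07 -0.02] gap 66.0 q [-0.6   0.44  0.51  1.76 -0.25  1.    0.35]
tool shift [62.  -2.  -1.7]
```

View pics/c10.png

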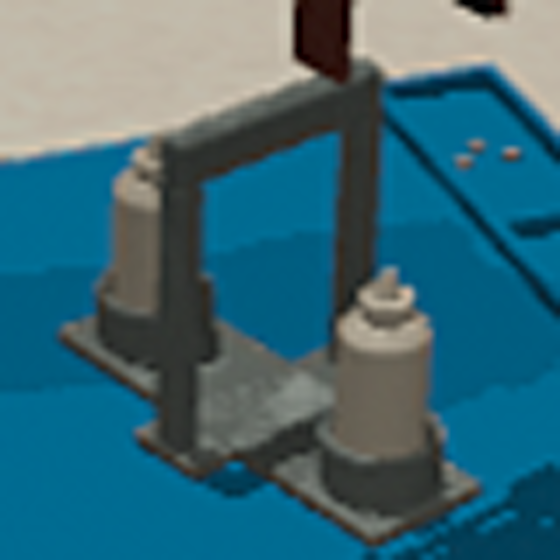

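The bottle is seated upright at (385,380) in the crop, and the carrier hasn't moved. The arm's position at release puts the handle near (588,133). I'll move there, turn 90° and open fully.

Request:
servo_tool(rows=[15,0,0,0,0,0,20,-1,0,0,0,0,20,-1,0,0,0,0,8,0,0,0,0,0,0,0,0,0,0,6.9,0,0,0,0,0,6.9,0,0,0,0,0,6.9,0,0,0,0,0,6.9,0,0,0,0,0,6.9,0,0,0,0,0,6.9,0,0,0,0,0,6.9,0,0,0,0,0,6.9,0,0,0,0,0,6.9,0,0,0,0,0,6.9,0,0,0,0,0,6.9,0,0,0,0,0,6.9,0,0,0,0,0,6.9,0,0,0,0,0,0,0,0,0,0,0,0], grip=1.0)

```text
time: 18.5
position: [586.7, 131.5, 190.9]
ee_rot: [3.092, 0.549, -0.002]
wrist_force: [-0.3, -0.7, 0.3]
finger_gap: 88.0
```

```bash
python3 - <<'E'
from h import *
from rig import get_image
st((588.2,133,113))
for n in("side","top"): cv2.imwrite(f"pics/{n}11.png",get_image(n)[:,:,::-1])
s=cv2.imread("pics/side11.png")[150:260,260:370]
cv2.imwrite("pics/c11.png",cv2.resize(s,None,fx=5,fy=5,interpolation=cv2.INTER_CUBIC))
E
```

```text
t 18.5 p [586.7 131.5 190.9] y-yaw -69.85 z [-0.001 -0.001 -1.   ] F [-0.3 -0.7  0.3] T [-0.03  0.14 -0.01] gap 88.0 q [-0.96  0.52  0.89  1.81 -0.47  1.03 -1.11]
tool shift [ 2.1 -1.  77.9]
```

View pics/c11.png

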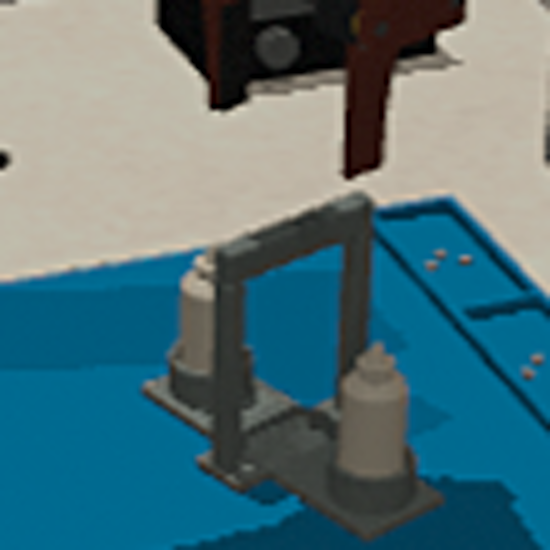

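The open fingers straddle the bar. I'll trim and descend to the bar height, where the fingertips stay about 13 mm above the nozzles.

Request:
servo_tool(rows=[2,-1,0,0,0,0.4,0,0,12,0,0,0,0,0,14,0,0,0,0,0,14,0,0,0,0,0,14,0,0,0,0,0,12,0,0,0,0,0,8,0,0,0,0,0,4,0,0,0,0,0,0,0,0,0,0,0,0,0,0,0,0,0,0,0,0,0])

```text
time: 19.52
position: [589.1, 133.5, 114.3]
ee_rot: [-3.096, -0.534, -0.002]
wrist_force: [0.5, -0.2, 0.6]
finger_gap: 87.8
```

```bash
python3 - <<'E'
from h import *
from rig import get_image
st((588.2,133,113))
for n in("side","top"): cv2.imwrite(f"pics/{n}12.png",get_image(n)[:,:,::-1])
s=cv2.imread("pics/side12.png")[150:260,260:370]
cv2.imwrite("pics/c12.png",cv2.resize(s,None,fx=5,fy=5,interpolation=cv2.INTER_CUBIC))
E
```

```text
t 19.52 p [589.1 133.5 114.3] y-yaw -70.44 z [ 0.001  0.    -1.   ] F [ 0.5 -0.2  0.6] T [-0.08  0.11  0.01] gap 87.8 q [-0.9   0.62  0.81  1.87 -0.56  0.9  -1.05]
tool shift [-1.   0.2  1.3]
```

View pics/c12.png

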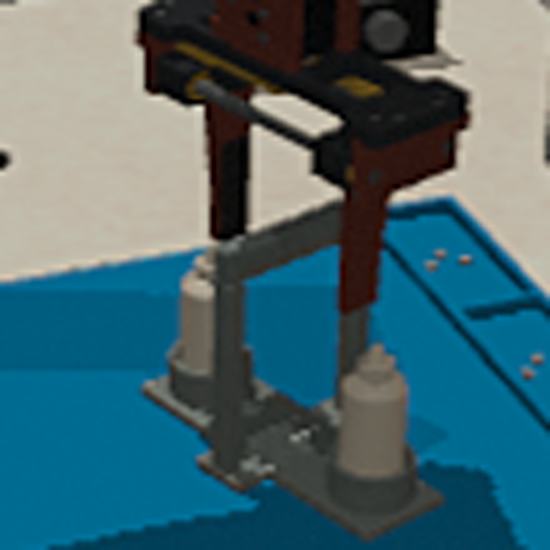

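Request:
servo_tool(rows=[0,0,1,0,0,0,0,0,0,0,0,0,0,0,0,0,0,0,0,0,0,0,0,0,0,0,0,0,0,0,0,0,0,0,0,0,0,0,0,0,0,0,0,0,0,0,0,0,0,0,0,0,0,0,0,0,0,0,0,0,0,0,0,0,0,0,0,0,0,0,0,0,0,0,0,0,0,0], grip=0, squeeze=8)

```text
time: 20.7
position: [588.4, 133.7, 112.6]
ee_rot: [-3.096, -0.534, 0.0]
wrist_force: [-0.3, 0.5, 0.1]
finger_gap: 13.7
```

Request:
servo_tool(rows=[0,0,0,0,0,0,0,0,0,0,0,0,0,0,0,0,0,0,0,0,0,0,0,0], squeeze=40)

```text
time: 21.03
position: [588.4, 133.7, 112.6]
ee_rot: [-3.096, -0.534, 0.0]
wrist_force: [-0.7, 1.3, -0.5]
finger_gap: 13.8
```

```bash
python3 - <<'E'
from h import *
from rig import get_image
st()
cv2.imwrite(f"pics/side13.png",get_image("side")[:,:,::-1])
s=cv2.imread("pics/side13.png")[150:260,260:370]
cv2.imwrite("pics/c13.png",cv2.resize(s,None,fx=5,fy=5,interpolation=cv2.INTER_CUBIC))
E
```

```text
t 21.03 p [588.4 133.7 112.6] y-yaw -70.43 z [-0.  0. -1.] F [-0.7  1.3 -0.5] T [ 0.22  0.21 -0.06] gap 13.8 q [-0.9   0.62  0.81  1.87 -0.56  0.9  -1.05]
```

View pics/c13.png

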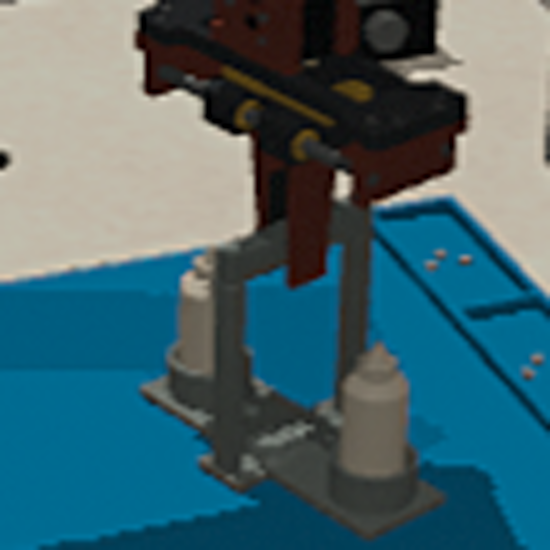

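The bar is gripped at mid-length with a 13.8 mm gap. I'll lift smoothly by 102 mm.

Request:
servo_tool(rows=[0,0,-1,0,0,0,0,0,-2,0,0,0,0,0,-4,0,0,0,0,0,-6,0,0,0,0,0,-8,0,0,0,0,0,-9,0,0,0,0,0,-9,0,0,0,0,0,-9,0,0,0,0,0,-9,0,0,0,0,0,-9,0,0,0,0,0,-9,0,0,0,0,0,-8,0,0,0,0,0,-6,0,0,0,0,0,-5,0,0,0,0,0,-4,0,0,0,0,0,-3,0,0,0,0,0,-1,0,0,0,0,0,0,0,0,0,0,0,0,0,0,0])

```text
time: 22.67
position: [588.3, 133.5, 214.4]
ee_rot: [3.096, 0.534, -0.001]
wrist_force: [0.7, -0.6, -5.5]
finger_gap: 13.8
```

Request:
servo_tool(rows=[0,0,0,0,0,0,0,0,0,0,0,0,0,0,0,0,0,0,0,0,0,0,0,0,0,0,0,0,0,0,0,0,0,0,0,0,0,0,0,0,0,0,0,0,0,0,0,0])

```text
time: 23.33
position: [588.5, 133.5, 214.6]
ee_rot: [-3.096, -0.534, -0.0]
wrist_force: [0.3, -0.5, -5.6]
finger_gap: 13.8
```

```bash
python3 - <<'E'
from h import *
from rig import get_image
st()
for n in("side","top"): cv2.imwrite(f"pics/{n}14.png",get_image(n)[:,:,::-1])
s=cv2.imread("pics/side14.png")[120:260,260:400]
cv2.imwrite("pics/c14.png",cv2.resize(s,None,fx=4,fy=4,interpolation=cv2.INTER_CUBIC))
E
```

```text
t 23.33 p [588.5 133.5 214.6] y-yaw -70.44 z [-0.  0. -1.] F [ 0.3 -0.5 -5.6] T [-0.09  0.11  0.  ] gap 13.8 q [-0.98  0.5   0.91  1.78 -0.45  1.08 -1.14]
```

View pics/c14.png

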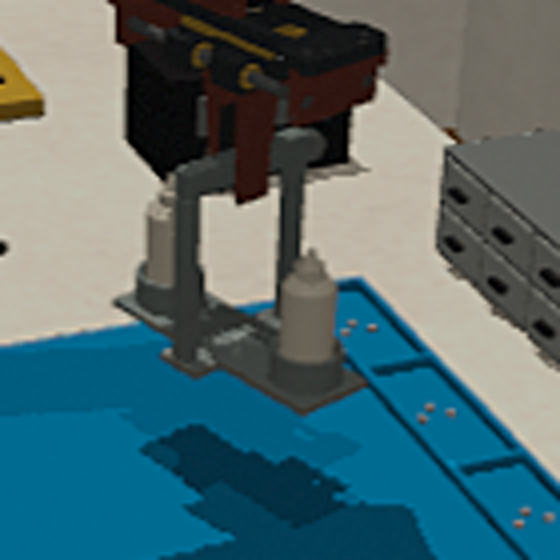

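View pics/side14.png

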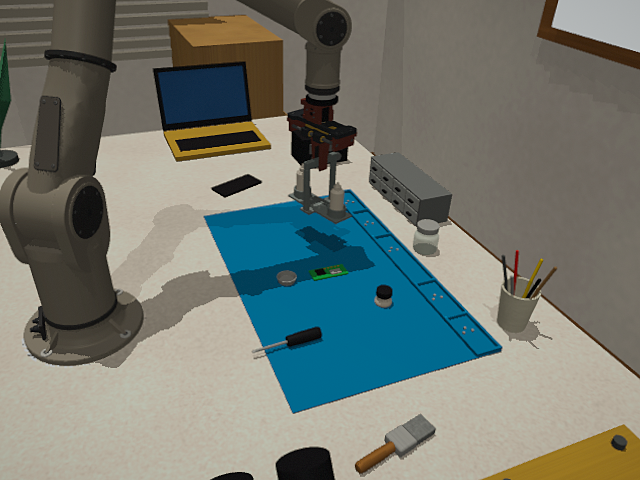

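The carrier hangs clear with both bottles seated, and the bystanders are where they were. Next is a quick level check from the base corners.

```bash
python3 - <<'E'
from h import *
C=lambda p:crop(p,260,120,4)
for p,q in(((368,379),(644,54)),((303,411),(592.5,34)),((115,301),(537.4,212))): print(onz("side",C(p),112),"before",q)
st()
E
```

```text
[648.   56.5] before (644, 54)
[593.9  35.3] before (592.5, 34)
[534.7 205.2] before (537.4, 212)
t 23.43 p [588.5 133.5 214.6] y-yaw -70.44 z [-0.  0. -1.] F [ 0.   0.1 -4.2] T [-0.06  0.08  0.01] gap 13.3 q [-0.98  0.5   0.91  1.78 -0.45  1.08 -1.14]
```

```bash
python3 -c "
from rig import arm
print(arm.close_job())"
```

```text
the job is handed in; nothing more can be done
None
```

The loose bottle is in the empty well, and the arm is still holding the carrier with both bottles about 102 mm above the mat. I handed the job in at about 23.4 s, holding the handle bar with a 40 N grip.

- **Seating the bottle:** the first lowering caught the edge of the well's rim at about 12 N, and the second brushed it at about 2 N. I lifted, re-centred about 3 mm in all, and the bottle then went in with almost no force. I set it on the well floor and let go. The picture afterwards showed it upright and the carrier where it had been.
- **Lift:** the gripper closed on the bar near mid-length (gap 13.8 mm). The wrist carried about 4 to 5.5 N, which fits the loaded carrier.
- **Last checks:** the tool is vertical and still, and both bottles are upright in their wells. In the side picture the pot, board, dish, screwdriver, brush and phone look where they were.
- **Disagreement:** two base corners, cast from the side picture, came within 2–5 mm of where they were before the lift. The third, at the full-well end, was about 7 mm off. That is about one to two pixels, so the carrier could be tilted by a degree or so.

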